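Hold the sprung cam lever of the glue press in the green

ROBOT

A 7-joint arm with a two-finger parallel gripper is mounted at the origin on the work surface. World frame = base frame: x ahead of the robot, y to its left, z up, the work surface at z = 0. Lengths are in mm, angles in degrees, forces in N, time in s.
With the tool pointing down it reaches from about 425 to 875 mm from the base axis. Payload 9.9 kg.
Tool frame: the origin (TCP) lies between the finger pads; the fingertips stand 17 mm ahead of it and the grasp point (between the pads) lies 2 mm behind it (robot.nose_length is the distance from the TCP to the fingertips, in mm); z points along the fingers, y is the line along which they close (so a half turn about z gives the same grasp; the last joint's range is limited). The gripper opens to 85 mm and grips with 20 to 120 N. Pads are 22 mm wide; open, the fingers measure 114 mm over their backs; the gripper's body (76 mm by 85 mm) begins 54 mm behind the grasp point. The pads swing forward as they close: fully open they stand 13 mm farther back than shut.
Start: joints at [-78.942, 32.985, 1.427, 82.34, -0.859, 64.687, -3.237], TCP at [184.456, 649.312, 248.289] pointing down, gripper open.
Joint ranges: [-157.87, 157.87], [-19.46, 123.44], [-87.15, 90], [11.01, 140.99], [-62.26, 242.26], [9.8, 113.94], [-161.44, 161.44]. Speed limits (degrees/s): [127.2, 127.2, 172.46, 172.46, 180, 180, 180].

INTERFACE

Orientations are given as [roll, pitch, yaw] about the fixed x, y, z axes, in that order (R = Rz(yaw) Ry(pitch) Rx(roll)).
In Python, from workcell import robot, vision gives the robot as it stands. The module is installed in compiled form; this text tells all that it offers.
- The arm moves only by the tool apply_moves, never from a script. Its argument "commands" is a list of rows, each an object with "xyz": the shift along the tool's x, y, z in mm, a list of three; "turn": the turn, a rotation vector about the tool's x, y, z in rad, a list of three; "grip": the finger opening in mm, from 0 to 85.4. A call has 1 to 5 rows; each row shifts and turns the commanded pose from where the row before left it, along the tool's axes as they then stand; what a row does not reach is not made up. A row lasts 1/8 s, in which the tool goes at most 62.5 mm and 10.7 degrees, less where a joint would pass 70% of its speed; a pose out of reach is approached as far as the arm can. A call with a gripper value outside its range is refused whole. The fingers move at their own pace and stop on an object; "newtons" is the grip in N (left out, the last holds). Time passes only in rows, so rows that do not move let the fingers close. It gives the time, the measured TCP pose, the force, the opening and the grip force at its end, in the units of the state.
- robot.read_state(): the state, without advancing time (a new reading comes with each control period).
- vision.snapshot(name): name is "scene" or "top" or "wrist"; returns the picture (384x512x3 uint8, red, green, blue); there is no depth.
- vision.calibration(name): a dict with "camera_matrix" (3x3 intrinsics, pixels), "pose" (4x4, takes a point from camera to world coordinates); the wrist camera has in their place "tool_from_camera" (4x4, takes a point from camera to tool coordinates, whose origin is the TCP and whose axes are the flange's). Camera axes: x right, y down, z forward; pixel columns grow to the right and rows downward; lengths in mm; the calibration is good to about 2 mm. A picture is of the moment at which its call begins: read the wrist's pose just before it. calibration takes no time and is no camera call.
- robot.sign_off(): hands the job in; it is judged then, once.
The state is a dict: "time": time; "qpos": joint angles; "dq": joint speeds; "effort": joint torques, N m; "ee_pos": TCP position; "orientation": TCP orientation; "wrist_force": force on the tool from outside, world axes, zero at the start; "ft_torque": the same for the moment, N m; "gripper_width": finger opening in mm; "grasp_force": force on a finger pad.
Only numpy, scipy, OpenCV 4.12 (cv2) and the standard library are available. Lean on these libraries where they do the work, as an engineer would, in place of code of your own. Each camera call takes 0.05 s, during which the arm holds its last target. There are 200 camera calls.

TASK

Draw the black-knobbed lock pin up out of the blue lever of the glue press, park it upright and fully down in the slot of the yellow parking block, and let go of it. Then swing the red handle clockwise (seen from above) until the lever's black pointer stands over the green field of the scale, never as far as the red field, and hold it there against its spring: the program finishes while the robot is still holding the lever in the green. Leave the glue bottle, the hammer and the clear tray where they are.

Things in the scene. Friction and masses are not known exactly. Their poses are not given: they have to be found in the camera images.
- press: Plywood board of the glue press, 300 (x) by 320 (y) by 18 mm, fixed; origin at the centre of its underside, on the bench, z up. In its frame (mm): lever pivot at x -75, y 0; steel boss with the pin's bore at x -14, y 43, top 44 above the bench; shoe, glued strips and fence at x -145 to -35, y -120 to -30, lower than 55.
- pin: Loose lock pin, about 90 g, 87 mm long, origin at the lower tip, z up: steel shank 11 mm dia, 38 long; collar 26 dia, 5 thick; black knob 24 dia, 44 tall. At the start the collar lies on the lever and the shank goes through the lever's 14 mm eye into the boss, locking the lever; lift it straight up over 40 mm to clear. Yaw means nothing.
- pin_knob (a point): Point on the pin's axis, in the knob, 68 mm above the tip and 19 mm below the knob's top: where to grip.
- park: Yellow parking block, 44 by 44 by 42 mm high, fixed on the press board (top 60 mm above the bench); origin at the centre of its underside. Along its x runs a slot 16 mm wide and 32 mm long, open at the top and on the -x side, closed on the +x side by a 12 mm wall; its floor is the board.
- notch (a point): Middle of the slot at the height of the block's top, axes as the block's; 14 mm from the slot's closed end, 18 mm from its open side. A parked pin stands upright with its axis near here, collar on the block's top, tip 38 mm below this point (4 mm above the board).
- lever (a joint): Blue lever on a vertical pivot, rad: 0 at rest on its stop, growing clockwise seen from above, end stop 1.05. A spring returns it: 1.6 N m/rad times (value + 0.3), 8 to 12 N at the handle in the green. Bar 26 mm wide, top 59 mm above the bench. At 0 it points from the pivot along 0.611 rad (35 deg) in the press board's frame.
- handle (a point): On the axis of the upright red cylindrical handle, 24 mm diameter, 59 to 115 mm above the bench, 150 mm from the pivot; this point is 24 mm below its top, 91 mm above the bench. Axes: x outward from the pivot, z up.
- pointer (a point): Tip end of the lever's black pointer, 178 mm from the pivot, 47 mm above the bench, straight outward of the handle.
- scale: Flat scale, 3 mm thick, an arc about the pivot at radii 173 to 199 mm. Origin on the pivot axis at the board's top; +x runs through the middle of green. Along the arc at the pointer's radius: green to 12 mm either side of it, then white to 26 mm past, then red. The lever comes from +y, red is on -y. Green's middle lies at lever 0.48 to 0.82.
- glue: White glue bottle, orange cap, 54 mm diameter, 130 mm tall, standing to the left (+y) of the press; leave alone.
- hammer: Hammer, 260 mm long, lying to the right (-y) of the press; leave alone.
- tray: Clear plastic tray, 90 by 90 by 50 mm, open on top, a few bolts in it, to the left (+y) of the press; leave alone.
Things that resemble listed ones, but are neither listed nor needed, are in the scene too. There is more than one size of the pin; the one meant has the size given above.

How it is judged:
By the outcome, as a careful person would: the job done as asked, in the order asked, and still so for the second after the job is handed in, while the arm keeps its last pose, push and grip.
It also fails if it takes over 48 s, if anything falls off the work surface, if the arm or the gripper's body presses on something with over 40 N, if the wrist force passes 120 N, or if a joint passes its speed limit or range.

## Working session

There is one attempt and no reset: what is moved stays moved. The work goes in short steps, Python scripts to look and compute and a tool call to move; the robot and the scene stay as the last step left them, time stands still between calls to the robot, and variables do not carry over. Pictures are saved under pics/ and viewed, at most 10 in all, crops included, and the job is handed in when it is done.

Besides the shell and the picture viewer there is one more tool, called after "Request:" in YAML: its name, and indented under it one key for each argument. apply_moves: Moves the arm, as the interface text tells. Its arguments: {"type":"object","properties":{"commands":{"type":"array","items":{"type":"object","properties":{"xyz":{"type":"array","items":{"type":"number"}},"turn":{"type":"array","items":{"type":"number"}},"grip":{"type":"number"}}}},"newtons":{"type":"number"}},"required":["commands"]}

```bash
mkdir -p pics
python3 - <<'E'
from workcell import robot, vision
import cv2, numpy as np
for n in ("scene","top"):
    im=vision.snapshot(n); cv2.imwrite(f"pics/{n}0.png",cv2.resize(im[:,:,::-1],(800,600),interpolation=cv2.INTER_CUBIC)); np.save(f"pics/{n}0.npy",im)
    c=vision.calibration(n); print(n,np.round(c["camera_matrix"],1).tolist(),np.round(c["pose"],3).tolist())
print(np.round(vision.calibration("wrist")["tool_from_camera"],3).tolist(),np.round(vision.calibration("wrist")["camera_matrix"],1).tolist())
s=robot.read_state(); print(s)
E
```

```text
scene [[455.9, 0.0, 256.9], [0.0, 455.9, 193.5], [0.0, 0.0, 1.0]] [[-0.687, 0.497, -0.53, 1084.027], [0.727, 0.483, -0.488, 554.756], [0.013, -0.72, -0.694, 774.971], [0.0, 0.0, 0.0, 1.0]]
top [[353.7, 0.0, 258.8], [0.0, 353.7, 184.8], [0.0, 0.0, 1.0]] [[0.018, -0.981, 0.193, 418.413], [-1.0, -0.018, 0.003, 29.01], [0.0, -0.193, -0.981, 832.252], [0.0, 0.0, 0.0, 1.0]]
[[-0.001, -0.945, -0.326, 84.165], [1.0, -0.001, -0.0, -0.832], [-0.0, -0.326, 0.945, -124.662], [0.0, 0.0, 0.0, 1.0]] [[328.2, 0.0, 259.5], [0.0, 328.2, 194.1], [0.0, 0.0, 1.0]]
{'time': 0.1, 'qpos': array([-78.94059934,  33.02922241,   1.4225849 ,  82.37934499,
        -0.85975052,  64.68740692,  -3.23728761]), 'dq': array([ 0.04993478, -0.15499512, -0.01902112, -0.00193264, -0.03760833,
       -0.00897829, -0.02938584]), 'effort': array([ 7.10022723e-03, -7.67298460e+01,  2.25869313e+00, -2.86603957e+01,
        1.60583295e-02,  8.67885741e-03, -1.54152957e-05]), 'ee_pos': array([184.35664683, 648.95423469, 247.52628841]), 'orientation': array([-1.79914650e+02,  3.52260526e-03,  1.64141785e+02]), 'wrist_force': array([ 0.21438983, -0.24142904, -0.17258323]), 'ft_torque': array([ 0.01967148, -0.03095411,  0.02880488]), 'grasp_force': 0.0, 'gripper_width': 85.37874577696059}
```

View pics/scene0.png

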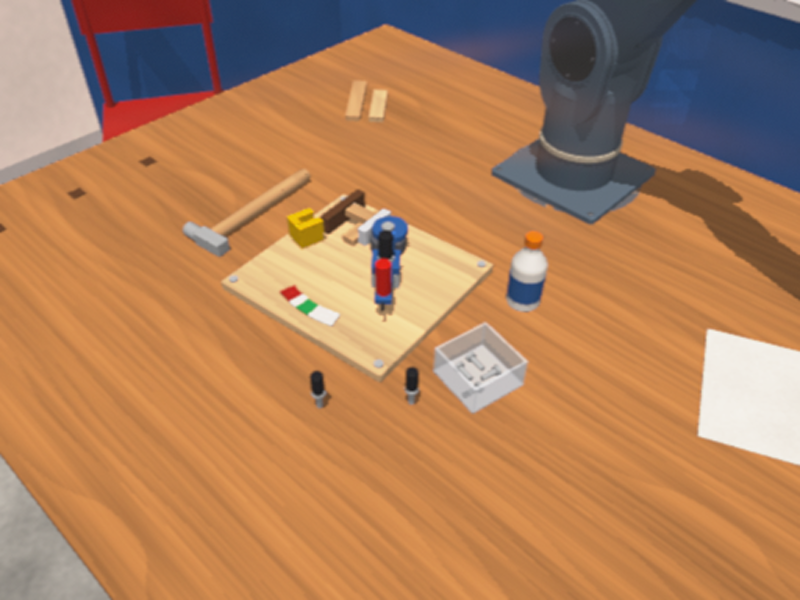

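View pics/top0.png

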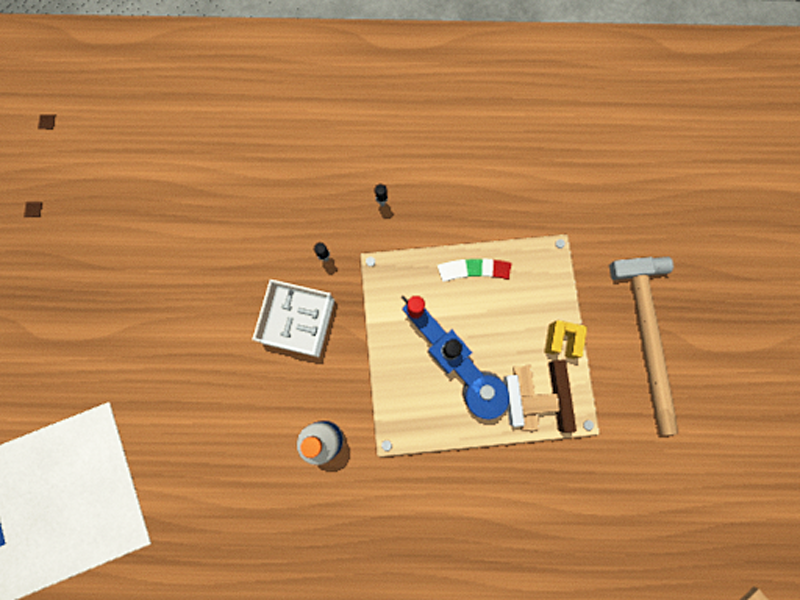

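The scene view shows the press, with the pin in the lever at about (386,240), the red handle at (384,275) and the park block at (305,228). In the top view (800x600) the knob is at (452,348), the handle at (416,305), the pivot at (487,393), the park at (566,340) with its slot opening downwards (-x), and green at (474,267). Two spare pins stand off the board.

```bash
cat > h.py <<'E'
from workcell import robot, vision
import cv2, numpy as np
from scipy.spatial.transform import Rotation as R
def cam(n,st=None):
    c=vision.calibration(n); K=np.array(c["camera_matrix"])
    if n=="wrist":
        T=np.eye(4); T[:3,:3]=R.from_euler("xyz",st["orientation"],degrees=True).as_matrix(); T[:3,3]=st["ee_pos"]
        return K,T@np.array(c["tool_from_camera"])
    return K,np.array(c["pose"])
def cast(KT,px,z):
    K,T=KT; px=np.atleast_2d(px).astype(float)
    d=(T[:3,:3]@np.linalg.inv(K)@np.c_[px,np.ones(len(px))].T).T
    return T[:3,3]+d*((z-T[2,3])/d[:,2])[:,None]
def proj(KT,p):
    K,T=KT; q=(np.atleast_2d(p)-T[:3,3])@T[:3,:3]@K.T; return q[:,:2]/q[:,2:]
def mask(im,lo,hi,roi=None):
    m=cv2.inRange(cv2.cvtColor(im,cv2.COLOR_RGB2HSV),np.array(lo),np.array(hi))
    if roi: z=np.zeros_like(m); x0,y0,x1,y1=roi; z[y0:y1,x0:x1]=255; m&=z
    return m
def blobs(m,amin=15):
    n,l,s,c=cv2.connectedComponentsWithStats(m); return [(c[i],s[i]) for i in range(1,n) if s[i][4]>=amin]
RED=((0,150,90),(6,255,255)); GREEN=((50,120,60),(85,255,255)); YEL=((22,180,100),(32,255,255)); BLUE=((105,120,60),(125,255,255)); BLK=((0,0,0),(180,255,45))
E
python3 - <<'E'
from h import *
im=np.load("pics/top0.npy"); C=cam("top"); s=1.5625
roi=tuple(int(v/s) for v in (350,230,620,470))
for nm,c in dict(red=RED,green=GREEN,yel=YEL,blue=BLUE,blk=BLK).items():
    for b in blobs(mask(im,*c,roi)): print(nm,b[0].round(1),b[1])
sc=np.array([[371,262],[560,243],[588,425],[387,446]])/s
w=cast(C,sc,20); print("screws",w.round(0).tolist(), "ctr",w.mean(0).round(1))
# board x axis: from near to far
ax=(w[0]+w[1]-w[2]-w[3]); print("yaw",np.degrees(np.arctan2(ax[1],ax[0])))
for b in blobs(mask(im,*GREEN,roi)): print("green",cast(C,b[0],21))
m=mask(im,*YEL,roi); 
c,_=cv2.findContours(m,cv2.RETR_EXTERNAL,cv2.CHAIN_APPROX_SIMPLE); c=max(c,key=cv2.contourArea); r=cv2.minAreaRect(c); print(r, cast(C,cv2.boxPoints(r),60).round(1).tolist())
x0,y0=int(530/s),int(305/s); a=im[200:232,348:378][:,:,::-1]
b=im[150:270,230:390][:,:,::-1]
cv2.imwrite("pics/topcrop.png",cv2.resize(b,(800,600),interpolation=cv2.INTER_CUBIC))
E
```

```text
red [320.7 172.2] [316 167  11  12 106]
red [265.9 194.8] [261 190  11  11  98]
green [303.2 170.9] [298 166  11  11  95]
yel [363.9 215.5] [353 206  22  22 261]
blue [297.  236.4] [ 258  196   68   72 1204]
blk [289.8 224. ] [284 218  11  12  68]
blk [353.9 241.8] [352 232   5  20  53]
blk [358.1 269.6] [356 263   5  14  34]
screws [[619.0, 83.0, 20.0], [654.0, -204.0, 20.0], [385.0, -234.0, 20.0], [351.0, 52.0, 20.0]] ctr [502.1 -75.8  20. ]
yaw 6.462231773801734
green [[613.69774429 -72.4035751   21.        ]]
((363.48846435546875, 216.5751190185547), (19.995519638061523, 19.843461990356445), 8.746162414550781) [[485.5, -173.1, 60.0], [528.7, -181.2, 60.0], [522.7, -224.3, 60.0], [479.7, -215.8, 60.0]]
```

View pics/topcrop.png

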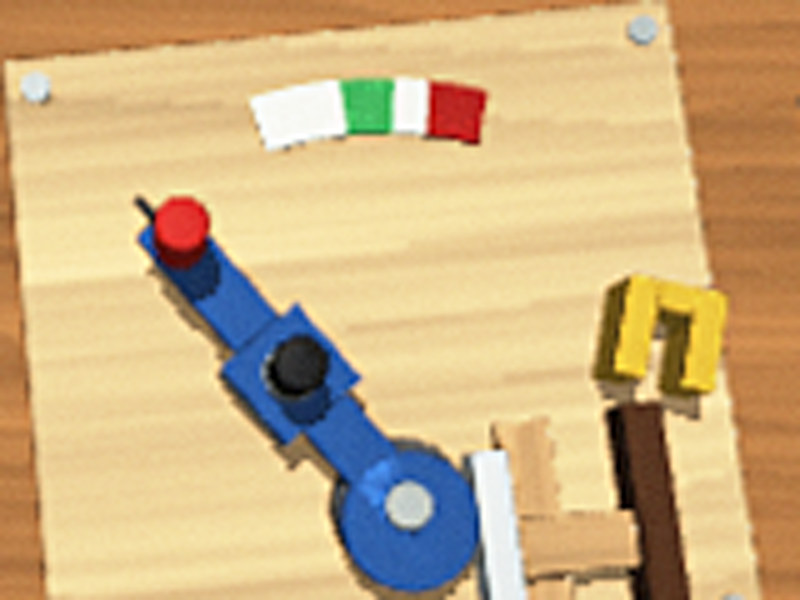

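The crop shows the knob at (298,366), the handle top at (182,230), the pivot cap at (408,503), and the U-shaped park with its slot opening at (655,390) towards the robot. I'll cross-check the geometry and plan the approach.

```bash
cat >> h.py <<'E'
def plan(wps, start=None, mx=55., mr=10.):
    """rows of tool-frame shift/turn through waypoints (x,y,z,yaw), tool kept pointing down"""
    s=robot.read_state(); p=np.array(s["ee_pos"]) if start is None else np.array(start[:3],float); y=s["orientation"][2] if start is None else start[3]
    rows=[]
    for w in wps:
        dy=(w[3]-y+180)%360-180; n=max(1,int(np.ceil(max(np.linalg.norm(np.array(w[:3])-p)/mx,abs(dy)/mr)-.02)))
        for k in range(n):
            M=R.from_euler("xyz",[180,0,y],degrees=True); d=(np.array(w[:3])-p)/(n-k)
            t=M.inv().apply(d).round(1 if np.linalg.norm(d)<20 else 0); r=round(-np.radians((w[3]-y+180)%360-180)/(n-k),3)
            p=p+M.apply(t); y-=np.degrees(r); rows.append((t.tolist(),r))
    for i,r in enumerate(rows): print(i,r)
    print("end",p.round(1),round(y,1))
E
python3 - <<'E'
from h import *
C=cam("top"); S=cam("scene")
print("knob",cast(C,[230+298/5,150+364/5],108).round(1),"handle",cast(C,[230+182/5,150+230/5],115).round(1),"pivot?",cast(C,[230+408/5,150+503/5],70).round(1))
im=np.load("pics/scene0.npy")
c=lambda n:[ (b[0].round(1),b[1]) for b in blobs(mask(im,*n,(140,100,330,220)))]
print("scene red",c(RED),"green",c(GREEN),"yel",c(YEL))
g=[b for b in blobs(mask(im,*GREEN,(140,100,330,220)))][0][0]; print("green from scene",cast(S,g,21).round(1))
print("predicted scene px handle top/knob top/notch", proj(S,[[540,15,115],[483,-35,108],[504,-199,60]]).round(1).tolist())
plan([(420,440,250,110),(520,120,220,60),(483,-35,190,41.5)])
E
```

```text
knob [[483.2 -33.  108. ]] handle [[536.7  15.3 115. ]] pivot? [[428.7 -82.9  70. ]]
scene red [(array([244.7, 176.3]), array([241, 165,   8,  24, 172], dtype=int32)), (array([185.6, 187. ]), array([180, 183,  12,   9,  65], dtype=int32))] green [(array([196.3, 195.9]), array([191, 192,  11,   9,  57], dtype=int32))] yel [(array([195.3, 145.2]), array([184, 134,  23,  24, 383], dtype=int32))]
green from scene [[614.  -73.2  21. ]]
predicted scene px handle top/knob top/notch [[244.6, 168.1], [246.4, 149.3], [195.1, 139.8]]
0 ([-47.0, -23.0, -0.0], np.float64(0.157))
1 ([-50.0, -15.0, -0.0], np.float64(0.158))
2 ([-52.0, -7.0, -1.0], np.float64(0.157))
3 ([-53.0, 1.0, -0.0], np.float64(0.158))
4 ([-52.0, 10.0, -1.0], np.float64(0.157))
5 ([-49.0, 17.0, -0.0], np.float64(0.158))
6 ([-48.0, -2.0, 4.0], np.float64(0.125))
7 ([-48.0, 4.0, 4.0], np.float64(0.125))
8 ([-47.0, 10.0, 4.0], np.float64(0.125))
9 ([-45.0, 15.0, 4.0], np.float64(0.124))
10 ([-43.0, 21.0, 5.0], np.float64(0.125))
11 ([-40.0, 26.0, 4.0], np.float64(0.124))
12 ([-37.0, 31.0, 5.0], np.float64(0.125))
13 ([-51.0, 15.0, 10.0], np.float64(0.108))
14 ([-49.0, 21.0, 10.0], np.float64(0.107))
15 ([-46.0, 25.0, 10.0], np.float64(0.108))
end [482.9 -34.8 189.5] 41.5
```

The two views agree (green within 1 mm, knob within 2 mm). Moving now.

Request:
apply_moves:
  commands:
    - {"xyz": [-47, -23, 0], "turn": [0, 0, 0.157], "grip": 60}
    - {"xyz": [-50, -15, 0], "turn": [0, 0, 0.158], "grip": 60}
    - {"xyz": [-52, -7, -1], "turn": [0, 0, 0.157], "grip": 60}
    - {"xyz": [-53, 1, 0], "turn": [0, 0, 0.158], "grip": 60}
    - {"xyz": [-52, 10, -1], "turn": [0, 0, 0.157], "grip": 60}

```text
time: 0.72
ee_pos: [382.1, 473.4, 250.1]
orientation: [-180.0, 0.0, 118.8]
wrist_force: [1.0, 0.4, -0.1]
gripper_width: 60.1
grasp_force: 0.0
```

Request:
apply_moves:
  commands:
    - {"xyz": [-49, 17, 0], "turn": [0, 0, 0.158], "grip": 60}
    - {"xyz": [-48, -2, 4], "turn": [0, 0, 0.125], "grip": 60}
    - {"xyz": [-48, 4, 4], "turn": [0, 0, 0.125], "grip": 60}
    - {"xyz": [-47, 10, 4], "turn": [0, 0, 0.125], "grip": 60}
    - {"xyz": [-45, 15, 4], "turn": [0, 0, 0.124], "grip": 60}

```text
time: 1.35
ee_pos: [477.5, 255.7, 234.0]
orientation: [-180.0, 0.0, 81.2]
wrist_force: [1.7, 0.8, -0.0]
gripper_width: 59.8
grasp_force: 0.0
```

Request:
apply_moves:
  commands:
    - {"xyz": [-43, 21, 5], "turn": [0, 0, 0.125], "grip": 60}
    - {"xyz": [-40, 26, 4], "turn": [0, 0, 0.124], "grip": 60}
    - {"xyz": [-37, 31, 5], "turn": [0, 0, 0.125], "grip": 60}
    - {"xyz": [-51, 15, 10], "turn": [0, 0, 0.108], "grip": 60}
    - {"xyz": [-49, 21, 10], "turn": [0, 0, 0.107], "grip": 60}

```text
time: 1.98
ee_pos: [495.0, 14.8, 199.8]
orientation: [180.0, 0.0, 47.5]
wrist_force: [0.9, -0.7, -0.1]
gripper_width: 59.9
grasp_force: 0.0
```

Request:
apply_moves:
  commands:
    - {"xyz": [-46, 25, 10], "turn": [0, 0, 0.108], "grip": 60}
    - {"xyz": [0, 0, 0], "turn": [0, 0, 0], "grip": 60}

```text
time: 2.22
ee_pos: [481.2, -38.4, 190.0]
orientation: [180.0, 0.1, 41.0]
wrist_force: [1.1, 0.9, 0.4]
gripper_width: 59.7
grasp_force: 0.0
```

Run:
```python
from h import *
s=robot.read_state(); im=vision.snapshot("wrist"); np.save("pics/w1.npy",im)
cv2.imwrite("pics/w1.png",cv2.resize(im[:,:,::-1],(800,600)))
C=cam("wrist",s); print(s["ee_pos"],s["orientation"],s["qpos"].round(0))
print("pred knob/handle/pivot/notch/TCP",proj(C,[[483.2,-34,108],[538,15.2,115],[428,-83.5,70],[504,-199,60],s["ee_pos"]]).round(0).tolist())
for nm,c in dict(red=RED,green=GREEN,yel=YEL,blk=BLK).items():
    for b in blobs(mask(im,*c),150): print(nm,b[0].round(1),b[1])
```

```text
[481.23176794 -38.42936062 189.9850367 ] [1.79996411e+02 1.13539824e-01 4.10120835e+01] [-27.  25.  37. 116. -20.  46. -27.]
pred knob/handle/pivot/notch/TCP [[256.0, 205.0], [253.0, 90.0], [258.0, 270.0], [410.0, 281.0], [259.0, 281.0]]
red [255.7  87.7] [ 236   68   40   41 1230]
red [421.  122.4] [400 101  41  42 900]
green [391.7  88.7] [372  68  41  42 907]
blk [ 31.4 157.8] [   9  135   43   53 1336]
blk [257.5 195.9] [ 241  173   34   46 1276]
blk [236.1 235.5] [225 220  19  37 251]
blk [281.  238.6] [273 221  18  38 379]
blk [257.3 343.4] [    0   256   512   128 27335]
```

View pics/w1.png

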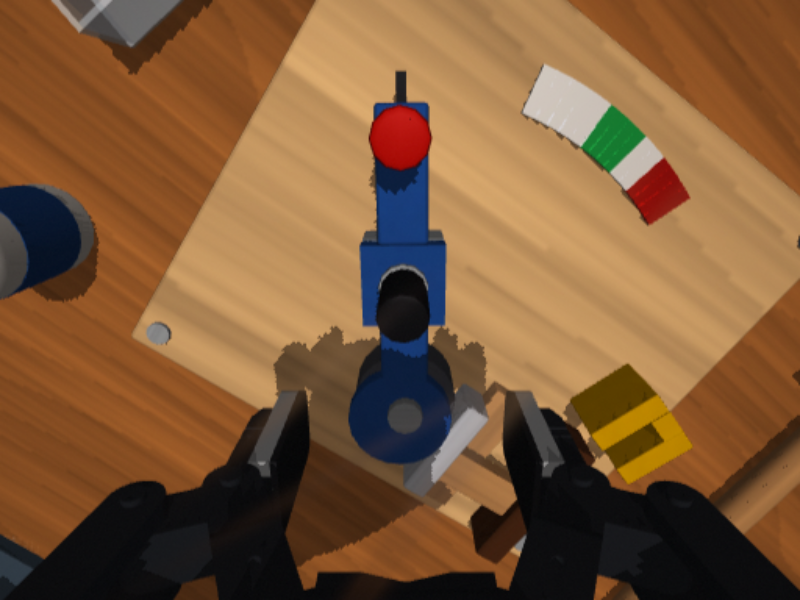

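The wrist view (800x600) shows the knob top at (403,317), the handle top at (400,138), the pivot cap at (404,415), green at (613,138), and the top face of the park block, with its slot running from (607,462) to (655,433). I'll cast these points.

Run:
```python
from h import *
im=np.load("pics/w1.npy"); s=robot.read_state(); C=cam("wrist",s); k=1.5625
knob=cast(C,np.array([403,317])/k,108)[0]; h=cast(C,[255.7,87.7],115)[0]; g=cast(C,[391.7,88.7],21)[0]
print("knob",knob,"handle",h,"green",g,"pivot70",cast(C,np.array([404,415])/k,70)[0])
m=mask(im,(22,180,150),(32,255,255),(360,220,460,320)); c,_=cv2.findContours(m,cv2.RETR_EXTERNAL,cv2.CHAIN_APPROX_NONE); c=max(c,key=cv2.contourArea)
w=cast(C,c[:,0,:],60)[:,:2]; r=cv2.minAreaRect(w.astype(np.float32)); print("park rect",r, cv2.boxPoints(r).round(1).tolist())
# slot: row profile in block frame
yaw=np.radians(-11.2); ct=np.array(r[0])
X,Y=np.meshgrid(np.arange(-26,27),np.arange(-26,27),indexing="ij")
P=np.c_[ct[0]+X.ravel()*np.cos(yaw)-Y.ravel()*np.sin(yaw),ct[1]+X.ravel()*np.sin(yaw)+Y.ravel()*np.cos(yaw),np.full(X.size,60)]
q=proj(C,P).round().astype(int); v=m[q[:,1],q[:,0]].reshape(X.shape)>0
for i in range(0,53,4): print(int(X[i,0]),"".join("#" if t else "." for t in v[i]))
p=np.array([428,-83.8]); a=np.degrees(np.arctan2(*(g[:2]-p)[::-1])); b=np.degrees(np.arctan2(*(h[:2]-p)[::-1])); print("green ang",a,"lever ang",b,np.linalg.norm(g[:2]-p),np.linalg.norm(h[:2]-p))
print([ (n,round(np.linalg.norm(knob[:2]-p),1)) for n in ["pin-pivot 74.6"]])
plan([(knob[0],knob[1],87,41.5)])
```

```text
knob [486.11909707 -31.64952073 108.        ] handle [540.87033335  17.83943825 115.        ] green [614.64401065 -70.21698834  21.        ] pivot70 [432.64588946 -78.85573285  70.        ]
park rect ((514.3529052734375, -183.90582275390625), (9.685404777526855, 5.9853973388671875), 57.73991012573242) [[509.20001220703125, -186.39999389648438], [514.2999877929688, -189.60000610351562], [519.5, -181.39999389648438], [514.4000244140625, -178.1999969482422]]
-26 .....................................................
-22 ..........................#.#........................
-18 .##........................#.........................
-14 .........................#...........................
-10 ......................###.##.........................
-6 ...............................#.....................
-2 ......................#..............................
2 #.........................#..#.......................
6 ...............#....##...#...........................
10 ....#................###.......#.....................
14 ..###.........#......#.###...........................
18 .....................................................
22 .....................................................
26 .....................................................
green ang 4.162360569897443 lever ang 42.00295289027188 187.13760957885904 151.88906333211636
[('pin-pivot 74.6', np.float64(78.1))]
0 ([3.0, -0.0, 52.0], np.float64(-0.002))
1 ([3.0, -1.0, 51.0], np.float64(-0.002))
end [486.1 -31.3  87.1] 41.5
```

Request:
apply_moves:
  commands:
    - {"xyz": [3, -0.7, 35], "grip": 55}
    - {"xyz": [3, -0.6, 35], "grip": 55}
    - {"xyz": [0, 0, 22], "grip": 55}
    - {"xyz": [0, 0, 11], "grip": 55}
    - {"xyz": [0, 0, 0], "grip": 40}
  newtons: 40

```text
invalid input
```

Request:
apply_moves:
  commands:
    - {"xyz": [0, 0, 0], "grip": 30}
    - {"xyz": [0, 0, 0], "grip": 20}
    - {"xyz": [0, 0, 0], "grip": 15}
    - {"xyz": [0, 0, 0], "grip": 15}
  newtons: 40

```text
invalid input
```

Request:
apply_moves:
  commands:
    - {"xyz": [3, -0.7, 35], "turn": [0, 0, 0], "grip": 55}
    - {"xyz": [3, -0.6, 35], "turn": [0, 0, 0], "grip": 55}
    - {"xyz": [0, 0, 22], "turn": [0, 0, 0], "grip": 55}
    - {"xyz": [0, 0, 11], "turn": [0, 0, 0], "grip": 55}
    - {"xyz": [0, 0, 0], "turn": [0, 0, 0], "grip": 45}
  newtons: 40

```text
time: 2.9
ee_pos: [486.6, -28.9, 87.0]
orientation: [-180.0, 0.0, 41.5]
wrist_force: [-0.4, -0.2, 0.8]
gripper_width: 45.1
grasp_force: 0.0
```

Request:
apply_moves:
  commands:
    - {"xyz": [-3.5, 1.5, 0], "turn": [0, 0, 0], "grip": 45}
    - {"xyz": [0, 0, 0], "turn": [0, 0, 0], "grip": 35}
    - {"xyz": [0, 0, 0], "turn": [0, 0, 0], "grip": 15}
    - {"xyz": [0, 0, 0], "turn": [0, 0, 0], "grip": 15}
    - {"xyz": [0, 0, 0], "turn": [0, 0, 0], "grip": 15}
  newtons: 40

```text
time: 3.52
ee_pos: [485.3, -33.1, 88.0]
orientation: [180.0, -0.1, 41.5]
wrist_force: [-0.5, -0.7, 6.3]
gripper_width: 23.1
grasp_force: 38.8
```

Request:
apply_moves:
  commands:
    - {"xyz": [0, 0, -8], "turn": [0, 0, 0], "grip": 15}
    - {"xyz": [0, 0, -15], "turn": [0, 0, 0], "grip": 15}
    - {"xyz": [0, 0, -20], "turn": [0, 0, 0], "grip": 15}
    - {"xyz": [0, 0, -20], "turn": [0, 0, 0], "grip": 15}
    - {"xyz": [0, 0, 0], "turn": [0, 0, 0], "grip": 15}

```text
time: 4.15
ee_pos: [485.8, -33.0, 152.1]
orientation: [179.9, -0.1, 41.5]
wrist_force: [-0.1, 0.3, -1.2]
gripper_width: 23.7
grasp_force: 39.2
```

Run:
```python
from h import *
s=robot.read_state(); print(s["ee_pos"],s["wrist_force"],s["gripper_width"])
plan([(490,-150,155,10),(470,-192,155,-11.2)])
```

```text
[485.84094245 -32.98078273 152.07994669] [-0.14575697  0.26506848 -1.20933351] 23.71990259366936
0 ([-19.0, 23.0, -1.0], np.float64(0.137))
1 ([-15.0, 25.0, -1.0], np.float64(0.138))
2 ([-12.0, 27.0, -0.0], np.float64(0.137))
3 ([-8.0, 27.0, -1.0], np.float64(0.138))
4 ([-8.9, 12.8, 0.0], np.float64(0.123))
5 ([-7.3, 13.8, 0.0], np.float64(0.123))
6 ([-5.6, 14.5, 0.1], np.float64(0.124))
end [ 470. -192.  155.] -11.2
```

Request:
apply_moves:
  commands:
    - {"xyz": [-19, 23, -1], "turn": [0, 0, 0.137], "grip": 15}
    - {"xyz": [-15, 25, -1], "turn": [0, 0, 0.138], "grip": 15}
    - {"xyz": [-12, 27, 0], "turn": [0, 0, 0.137], "grip": 15}
    - {"xyz": [-8, 27, -1], "turn": [0, 0, 0.138], "grip": 15}
    - {"xyz": [-9, 13, 0], "turn": [0, 0, 0.123], "grip": 15}

```text
time: 4.78
ee_pos: [482.2, -165.5, 153.1]
orientation: [179.9, 0.0, 2.6]
wrist_force: [0.4, 0.4, -0.4]
gripper_width: 23.4
grasp_force: 39.2
```

Request:
apply_moves:
  commands:
    - {"xyz": [-7.3, 13.8, 0], "turn": [0, 0, 0.123], "grip": 15}
    - {"xyz": [-5.6, 14.5, 0], "turn": [0, 0, 0.124], "grip": 15}
    - {"xyz": [0, 0, 0], "turn": [0, 0, 0], "grip": 15}
    - {"xyz": [0, 0, 0], "turn": [0, 0, 0], "grip": 15}

```text
time: 5.28
ee_pos: [469.2, -191.4, 153.0]
orientation: [-180.0, 0.0, -11.1]
wrist_force: [-0.3, 0.4, -0.3]
gripper_width: 23.3
grasp_force: 39.2
```

Run:
```python
from h import *
s=robot.read_state(); im=vision.snapshot("wrist"); np.save("pics/w2.npy",im)
cv2.imwrite("pics/w2.png",cv2.resize(im[:,:,::-1],(800,600)))
C=cam("wrist",s); print(s["ee_pos"],s["orientation"],s["qpos"].round(0),s["dq"].round(1))
M=R.from_euler("xyz",s["orientation"],degrees=True); pt=s["ee_pos"]+M.apply([0,0,66]); pk=s["ee_pos"]+M.apply([0,0,-21])
print("pred notch, pin tip, knob top",proj(C,[[503.7,-198.6,60],pt,pk]).round(0).tolist())
```

```text
[ 469.23427362 -191.43040485  153.02322046] [-1.79977949e+02  2.76761621e-02 -1.10572889e+01] [-14.  34.  48. 115. -35.  46. -47.] [-0.2 -0.3 -0.1 -0.2  0.   0.2 -0.2]
pred notch, pin tip, knob top [[259.0, 157.0], [258.0, 221.0], [258.0, 313.0]]
```

View pics/w2.png

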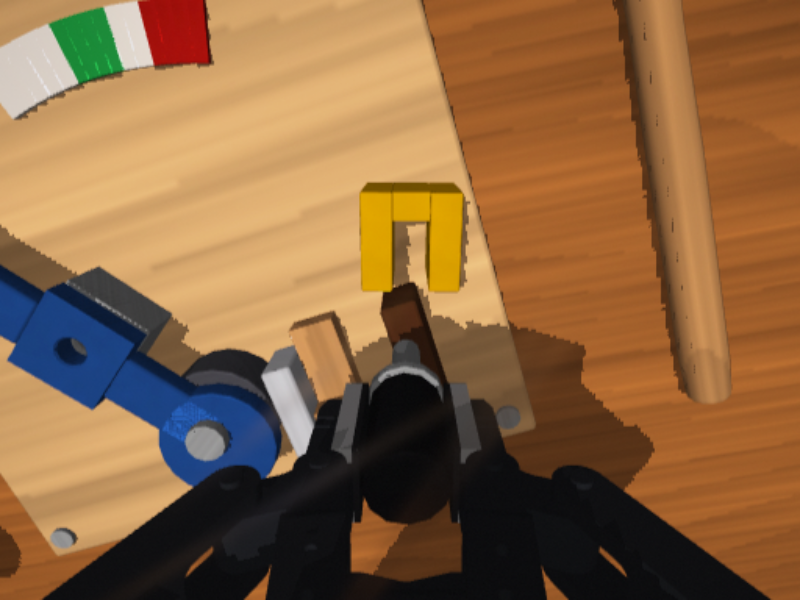

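The wrist view (800x600) shows the block aligned with the tool. The slot on its top face runs from x 393 to 430, closed end at y 221, open end at y 291. The shank tip is at (405,343), upright in the grip.

Run:
```python
from h import *
s=robot.read_state(); C=cam("wrist",s); k=1.5625; M=R.from_euler("xyz",s["orientation"],degrees=True)
f=lambda px,z: M.inv().apply(cast(C,(np.array(px)+.0)/k,z)-s["ee_pos"]).round(1).tolist()
print("corners tool",f([[360,192],[461,192],[460,292],[361,291]],60))
print("slot L/R/closed/open",f([[393,255],[430,255],[411,221],[411,291]],60))
print("tip (z",s["ee_pos"][2]-66,")",f([[405,345]],s["ee_pos"][2]-66))
print("world slot mid",cast(C,np.array([[411.5,251]])/k,60).round(1))
```

```text
corners tool [[58.1, -18.2, 93.1], [58.1, 24.0, 93.1], [14.2, 25.0, 93.1], [14.7, -19.1, 93.1]]
slot L/R/closed/open [[31.2, -4.7, 93.1], [31.1, 11.4, 93.1], [46.0, 3.1, 93.1], [14.7, 3.2, 93.1]]
tip (z 87.09898070197968 ) [[0.4, 0.6, 66.0]]
world slot mid [[ 501.  -200.9   60. ]]
```

Request:
apply_moves:
  commands:
    - {"xyz": [16, 1.4, 0], "turn": [0, 0, 0], "grip": 15}
    - {"xyz": [15.5, 1.3, 0], "turn": [0, 0, 0], "grip": 15}
    - {"xyz": [0, 0, 18], "turn": [0, 0, 0], "grip": 15}
    - {"xyz": [0, 0, 0], "turn": [0, 0, 0], "grip": 15}
    - {"xyz": [0, 0, 0], "turn": [0, 0, 0], "grip": 15}

```text
time: 5.95
ee_pos: [498.6, -200.7, 135.0]
orientation: [-180.0, 0.1, -11.2]
wrist_force: [0.3, -0.1, -0.7]
gripper_width: 23.0
grasp_force: 39.2
```

Run:
```python
from h import *
s=robot.read_state(); im=vision.snapshot("wrist"); np.save("pics/w3.npy",im)
cv2.imwrite("pics/w3.png",cv2.resize(im[140:290,160:360,::-1],(800,600),interpolation=cv2.INTER_CUBIC))
C=cam("wrist",s); print(s["ee_pos"],s["orientation"])
M=R.from_euler("xyz",s["orientation"],degrees=True)
print("pred slot mid if aligned & tip (crop px)",((proj(C,s["ee_pos"]+M.apply([[0.4,.6,s["ee_pos"][2]-60],[0.4,.6,66]]))-[160,140])*4).round(0).tolist())
```

```text
[ 498.59478283 -200.70883928  135.00804055] [-1.79988230e+02  6.67919820e-02 -1.12474698e+01]
pred slot mid if aligned & tip (crop px) [[397.0, 301.0], [397.0, 323.0]]
```

View pics/w3.png

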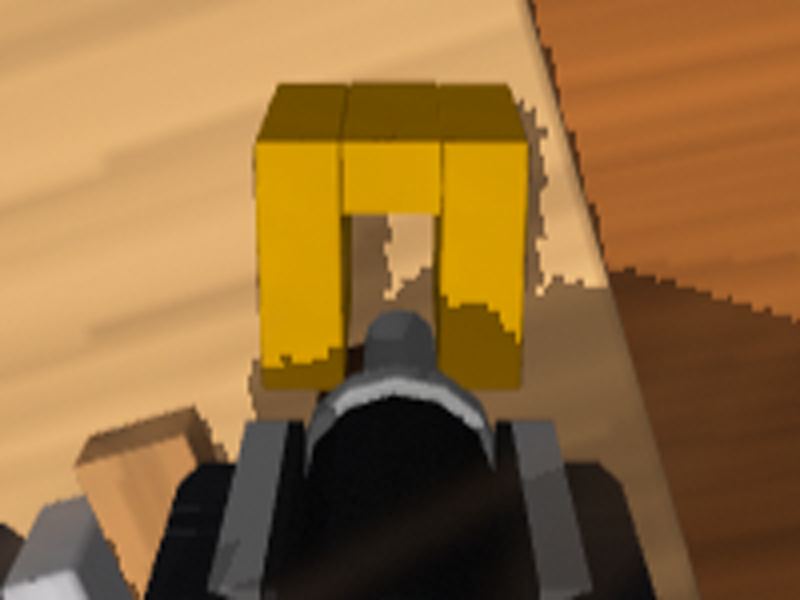

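The crop shows the slot centred at x 391 and the shank at x 400, so the pin is about 1.4 mm too far in +y. I'll correct that and lower it.

Request:
apply_moves:
  commands:
    - {"xyz": [0.5, -1.4, 0], "turn": [0, 0, 0], "grip": 15}
    - {"xyz": [0, 0, 6], "turn": [0, 0, 0], "grip": 15}
    - {"xyz": [0, 0, 6], "turn": [0, 0, 0], "grip": 15}
    - {"xyz": [0, 0, 4], "turn": [0, 0, 0], "grip": 15}
    - {"xyz": [0, 0, 0], "turn": [0, 0, 0], "grip": 15}

```text
time: 6.62
ee_pos: [499.9, -199.7, 118.9]
orientation: [-180.0, 0.0, -11.3]
wrist_force: [-0.7, -0.1, -1.5]
gripper_width: 23.1
grasp_force: 39.2
```

Tip at about z 53, inside the slot with no contact. Continuing down.

Request:
apply_moves:
  commands:
    - {"xyz": [0, 0, 8], "turn": [0, 0, 0], "grip": 15}
    - {"xyz": [0, 0, 8], "turn": [0, 0, 0], "grip": 15}
    - {"xyz": [0, 0, 7], "turn": [0, 0, 0], "grip": 15}
    - {"xyz": [0, 0, 4], "turn": [0, 0, 0], "grip": 15}
    - {"xyz": [0, 0, 0], "turn": [0, 0, 0], "grip": 15}

```text
time: 7.25
ee_pos: [500.0, -199.7, 92.0]
orientation: [180.0, 0.0, -11.3]
wrist_force: [0.3, 0.2, -0.3]
gripper_width: 22.5
grasp_force: 39.2
```

Request:
apply_moves:
  commands:
    - {"xyz": [0, 0, 2], "turn": [0, 0, 0], "grip": 15}
    - {"xyz": [0, 0, 1.5], "turn": [0, 0, 0], "grip": 15}
    - {"xyz": [0, 0, 0], "turn": [0, 0, 0], "grip": 15}

```text
time: 7.62
ee_pos: [500.3, -199.7, 89.1]
orientation: [-180.0, -0.0, -11.2]
wrist_force: [-1.3, 0.6, 2.1]
gripper_width: 23.3
grasp_force: 39.7
```

Request:
apply_moves:
  commands:
    - {"xyz": [0, 0, 0.5], "turn": [0, 0, 0], "grip": 15}
    - {"xyz": [0, 0, 0], "turn": [0, 0, 0], "grip": 28}
    - {"xyz": [0, 0, 0], "turn": [0, 0, 0], "grip": 45}
    - {"xyz": [0, 0, 0], "turn": [0, 0, 0], "grip": 50}
    - {"xyz": [0, 0, 0], "turn": [0, 0, 0], "grip": 50}

```text
time: 8.25
ee_pos: [500.2, -199.7, 88.2]
orientation: [180.0, 0.0, -11.2]
wrist_force: [0.0, 0.3, -0.6]
gripper_width: 50.2
grasp_force: 0.0
```

Request:
apply_moves:
  commands:
    - {"xyz": [0, 0, -15], "turn": [0, 0, 0], "grip": 50}
    - {"xyz": [0, 0, -35], "turn": [0, 0, 0], "grip": 50}
    - {"xyz": [0, 0, -35], "turn": [0, 0, 0], "grip": 50}
    - {"xyz": [-30, 0, 0], "turn": [0, 0, 0], "grip": 50}
    - {"xyz": [0, 0, 0], "turn": [0, 0, 0], "grip": 50}

```text
time: 8.88
ee_pos: [469.2, -193.7, 174.5]
orientation: [-179.9, -0.0, -11.3]
wrist_force: [-0.4, -0.2, 0.3]
gripper_width: 49.8
grasp_force: 0.0
```

Run:
```python
from h import *
s=robot.read_state(); im=vision.snapshot("wrist"); np.save("pics/w4.npy",im)
cv2.imwrite("pics/w4.png",cv2.resize(im[:,:,::-1],(800,600)))
C=cam("wrist",s); print(s["ee_pos"],s["orientation"])
print("pred collar ctr,knob top",(proj(C,[[500.3,-199.7,65],[500.3,-199.7,109]])*1.5625).round(0).tolist())
g=[b for b in blobs(mask(im,*GREEN),60)]; print([(b[0],cast(C,b[0],21)) for b in g])
# plan to handle
plan([(530,-60,190,30),(541,17,190,42)])
```

```text
[ 469.17300483 -193.6678723   174.52782   ] [-1.79943039e+02 -1.34030692e-02 -1.13222563e+01]
pred collar ctr,knob top [[404.0, 246.0], [403.0, 271.0]]
[(array([69.25540765, 34.37271215]), array([[613.45545397, -74.1692365 ,  21.        ]]))]
0 ([6.0, -29.0, -3.0], np.float64(-0.144))
1 ([11.0, -27.0, -3.0], np.float64(-0.144))
2 ([14.0, -26.0, -3.0], np.float64(-0.144))
3 ([18.0, -23.0, -3.0], np.float64(-0.144))
4 ([21.0, -20.0, -4.0], np.float64(-0.144))
5 ([24.0, -31.0, 0.0], np.float64(-0.105))
6 ([27.0, -28.0, 0.0], np.float64(-0.105))
end [540.9  17.4 190.3] 42.0
```

View pics/w4.png

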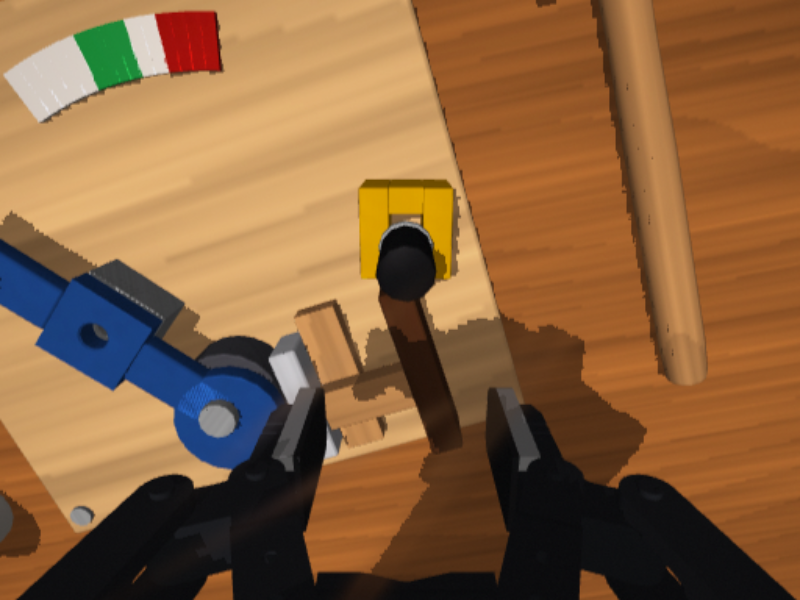

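The pin stands upright in the slot, its collar on the block top at (406,247) and its knob at (405,271), and it is released. Now to the handle.

Request:
apply_moves:
  commands:
    - {"xyz": [6, -29, -3], "turn": [0, 0, -0.144], "grip": 60}
    - {"xyz": [11, -27, -3], "turn": [0, 0, -0.144], "grip": 60}
    - {"xyz": [14, -26, -3], "turn": [0, 0, -0.144], "grip": 60}
    - {"xyz": [18, -23, -3], "turn": [0, 0, -0.144], "grip": 60}
    - {"xyz": [21, -20, -4], "turn": [0, 0, -0.144], "grip": 60}

```text
time: 9.55
ee_pos: [531.5, -59.1, 189.6]
orientation: [180.0, -0.0, 30.3]
wrist_force: [0.6, 0.2, 0.1]
gripper_width: 60.0
grasp_force: 0.0
```

Request:
apply_moves:
  commands:
    - {"xyz": [20, -31, 0], "turn": [0, 0, -0.105], "grip": 60}
    - {"xyz": [16, -28, 0], "turn": [0, 0, -0.105], "grip": 60}
    - {"xyz": [0, 0, 0], "turn": [0, 0, 0], "grip": 60}
    - {"xyz": [0, 0, 0], "turn": [0, 0, 0], "grip": 60}

```text
time: 10.05
ee_pos: [529.2, 8.2, 189.6]
orientation: [180.0, 0.0, 42.0]
wrist_force: [0.5, -0.7, -0.4]
gripper_width: 60.1
grasp_force: 0.0
```

Run:
```python
from h import *
s=robot.read_state(); im=vision.snapshot("wrist"); np.save("pics/w5.npy",im)
C=cam("wrist",s); print(s["ee_pos"],s["orientation"],s["dq"].round(1))
M=R.from_euler("xyz",s["orientation"],degrees=True)
p=np.array([428,-83.8])
for n,c,z in (("red",RED,115),("green",GREEN,21)):
    for b in blobs(mask(im,*c),200):
        x=b[1][0]+b[1][2]/2-.5; y=b[1][1]+b[1][2]/2-.5
        for q in (b[0],(x,y)):
            w=cast(C,q,z)[0]; print(n,b[1],w.round(1),"tool",M.inv().apply(w-s["ee_pos"]).round(1),"ang",np.degrees(np.arctan2(*(w[:2]-p)[::-1])).round(1),np.linalg.norm(w[:2]-p).round(1))
```

```text
[529.2080666    8.196504   189.55994309] [1.79950126e+02 3.96733635e-03 4.19670962e+01] [ 0.7 -0.   0.6  0.3 -0.1 -0.2  0.2]
red [245 175  35  37 901] [541.1  16.1 115. ] tool [14.2  2.  74.6] ang 41.5 150.9
red [245 175  35  37 901] [542.6  17.5 115. ] tool [16.1  1.9 74.6] ang 41.5 152.9
red [394 179  37  36 729] [604.9 -56.8 115. ] tool [12.8 98.9 74.6] ang 8.7 179.0
red [394 179  37  36 729] [604.6 -56.7 115. ] tool [12.6 98.6 74.6] ang 8.7 178.6
green [368 149  37  37 692] [613.6 -73.   21. ] tool [  8.5 116.6 168.7] ang 3.3 185.9
green [368 149  37  37 692] [613.7 -72.9  21. ] tool [  8.6 116.6 168.7] ang 3.4 186.0
```

Request:
apply_moves:
  commands:
    - {"xyz": [13, 1.6, 30], "turn": [0, 0, 0], "grip": 60}
    - {"xyz": [0, 0, 35], "turn": [0, 0, 0], "grip": 60}
    - {"xyz": [0, 0, 25], "turn": [0, 0, 0], "grip": 60}
    - {"xyz": [0, 0, 10], "turn": [0, 0, 0], "grip": 50}
    - {"xyz": [0, 0, 0], "turn": [0, 0, 0], "grip": 40}

```text
time: 10.72
ee_pos: [539.5, 15.5, 89.2]
orientation: [180.0, 0.0, 42.0]
wrist_force: [0.6, 0.3, 0.4]
gripper_width: 40.0
grasp_force: 0.0
```

Request:
apply_moves:
  commands:
    - {"xyz": [0, 0, 0], "turn": [0, 0, 0], "grip": 30}
    - {"xyz": [0, 0, 0], "turn": [0, 0, 0], "grip": 15}
    - {"xyz": [0, 0, 0], "turn": [0, 0, 0], "grip": 15}
    - {"xyz": [0, 0, 0], "turn": [0, 0, 0], "grip": 15}
  newtons: 40

```text
time: 11.22
ee_pos: [540.3, 15.9, 90.4]
orientation: [179.9, -0.1, 42.0]
wrist_force: [0.3, -2.2, 7.3]
gripper_width: 22.9
grasp_force: 39.2
```

Request:
apply_moves:
  commands:
    - {"xyz": [-0.7, 14.2, 0], "turn": [0, 0, 0.095], "grip": 15}
    - {"xyz": [-0.7, 14.2, 0], "turn": [0, 0, 0.095], "grip": 15}
    - {"xyz": [-0.7, 14.2, 0], "turn": [0, 0, 0.095], "grip": 15}
    - {"xyz": [0, 0, 0], "turn": [0, 0, 0], "grip": 15}
  newtons: 60

```text
time: 11.72
ee_pos: [563.5, -19.0, 90.4]
orientation: [-180.0, -0.1, 25.6]
wrist_force: [-4.3, 3.1, 13.9]
gripper_width: 22.7
grasp_force: 59.7
```

Request:
apply_moves:
  commands:
    - {"xyz": [-0.7, 14.3, -0.5], "turn": [0, 0, 0.096], "grip": 15}
    - {"xyz": [-0.7, 14.3, -0.5], "turn": [0, 0, 0.096], "grip": 15}
    - {"xyz": [-0.7, 14.3, 0], "turn": [0, 0, 0.096], "grip": 15}
    - {"xyz": [-0.3, 9, 0], "turn": [0, 0, 0.06], "grip": 15}
    - {"xyz": [0, 0, 0], "turn": [0, 0, 0], "grip": 15}

```text
time: 12.35
ee_pos: [577.4, -67.6, 90.5]
orientation: [-179.9, -0.0, 5.9]
wrist_force: [-0.7, 5.9, 3.6]
gripper_width: 22.8
grasp_force: 59.6
```

Run:
```python
from h import *
s=robot.read_state(); im=vision.snapshot("wrist")
C=cam("wrist",s); print(s["ee_pos"],s["orientation"][2],s["wrist_force"])
d=s["ee_pos"][:2]-[427.9,-83.7]; print("lever ang",np.degrees(np.arctan2(d[1],d[0])),np.linalg.norm(d))
for b in blobs(mask(im,*GREEN),100): w=cast(C,b[0],21)[0]; print(b[0],b[1],w)
a=np.radians(5.8); print("ptr px crop*4",((proj(C,[427.9+178*np.cos(a),-83.7+178*np.sin(a),47])-[180,60])*4).tolist())
cv2.imwrite("pics/w6.png",cv2.resize(im[60:210,160:360,::-1],(800,600),interpolation=cv2.INTER_CUBIC))
```

```text
[577.37081822 -67.55082035  90.50839602] 5.851855981024038 [-0.69231371  5.90382185  3.5612933 ]
lever ang 6.1664513849564555 150.34068479081307
[274.79835391 164.07466196] [ 254  144   44   43 1701] [614.28275331 -73.67686153  21.        ]
ptr px crop*4 [[320.7484011925044, 523.1278455638226]]
```

View pics/w6.png

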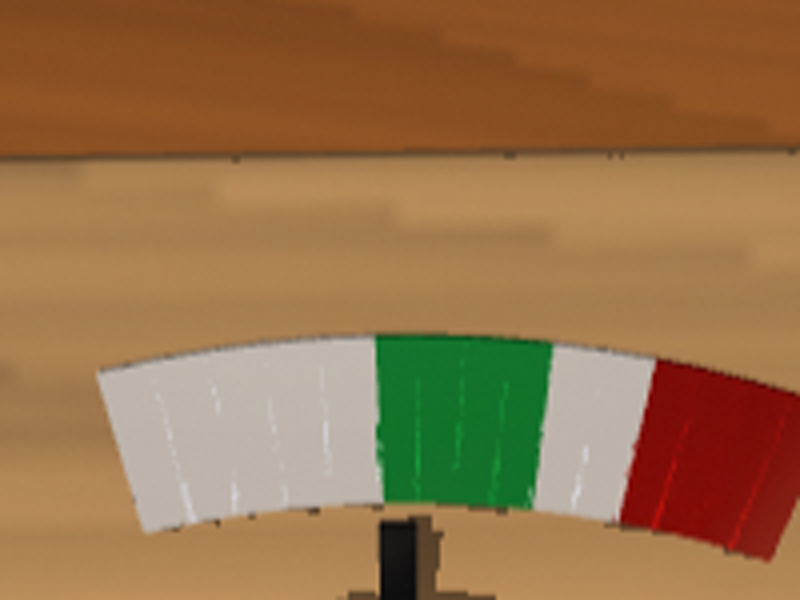

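The crop shows the pointer tip at x 398, just inside the green, which spans 383 to 530 with its middle at 457. It needs about 3° more.

Request:
apply_moves:
  commands:
    - {"xyz": [-0.2, 4, 0], "turn": [0, 0, 0.026], "grip": 15}
    - {"xyz": [-0.2, 3.9, 0], "turn": [0, 0, 0.026], "grip": 15}
    - {"xyz": [0, 0, 0], "turn": [0, 0, 0], "grip": 15}
    - {"xyz": [0, 0, 0], "turn": [0, 0, 0], "grip": 15}

```text
time: 12.9
ee_pos: [578.0, -74.6, 90.5]
orientation: [-179.9, -0.0, 3.0]
wrist_force: [1.5, 6.0, 2.3]
gripper_width: 22.8
grasp_force: 59.3
```

Run:
```python
from h import *
s=robot.read_state(); im=vision.snapshot("wrist")
C=cam("wrist",s); print(s["ee_pos"],s["orientation"][2],s["wrist_force"],s["gripper_width"],s["time"])
d=s["ee_pos"][:2]-[427.9,-83.7]; print("lever ang",np.degrees(np.arctan2(d[1],d[0])),np.linalg.norm(d))
for b in blobs(mask(im,*GREEN),100): w=cast(C,b[0],21)[0]; print(b[0],b[1],w, "ang",np.degrees(np.arctan2(w[1]+83.7,w[0]-427.9)))
T=vision.snapshot("top")
cv2.imwrite("pics/w7.png",np.hstack([cv2.resize(im[60:210,160:360,::-1],(480,360)),cv2.resize(T[150:270,310:410,::-1],(300,360))]))
```

```text
[577.97172311 -74.61801676  90.53245818] 3.0103048997137916 [1.51426132 5.9903606  2.32738783] 22.806466580775385 12.9
lever ang 3.463180400977036 150.3462819500047
[259.86339444 163.78474276] [ 238  144   45   42 1691] [614.29777623 -73.50397184  21.        ] ang 3.130980316284335
```

View pics/w7.png

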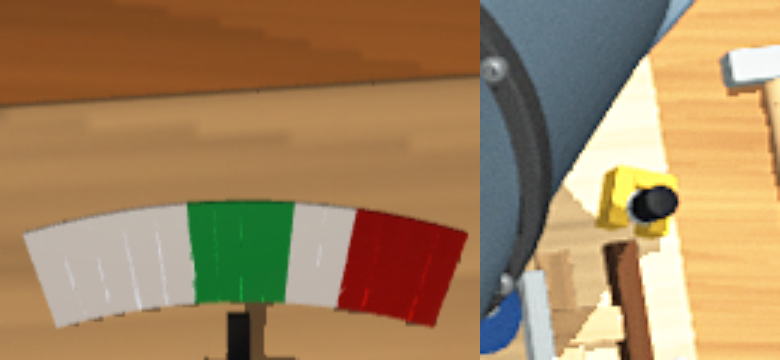

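The pointer (x 238) sits at the middle of the green (195 to 285), and the pin still stands in the parking block. Handing in.

```bash
python3 -c "
from workcell import robot
print(robot.sign_off())"
```

```text
the job is handed in; nothing more can be done
None
```

The pin is parked upright and fully down in the yellow block and released, the lever pointer is held at the middle of the green, and the job was handed in at about 13 s.

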